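# Crank a seized pin out of a pivot block

## Task

A seized pin holds the aluminium pivot block in the hand-cranked pin puller. Turn the crank clockwise (seen from above), keeping its knob on its circle so that its sprung slider is not forced in or out, until the resistance suddenly drops away, and stop there, within about an eighth of a turn, before the tell-tale button on the guide drops in. Then lift the freed block out without wrenching it against the pin, and set it down gently, upright, in the parts tray; leave the other things on the bench alone.

Things in the scene. Friction and masses are not known exactly. Their poses are not given: they have to be found in the camera images.
- puller: Hand-cranked rack-and-pinion pin puller, bolted down, base plate 14 mm thick (x -45 to 70, y -50 to 255 mm). Origin on the bench under the crank's axis. On its line x = 20 mm lie, along +y from the gearbox under the crank (74 mm high): the guide (44 mm wide, y 30 to 127), the pivot block (y 130 to 170) and a closed far cheek (44 mm wide, y 173 to 250), both 66 mm high.
- guide_end (a point): Pin line at the guide's end face, 40 mm above the bench. A 12 mm pin runs along y out of the guide, through the block, into the far cheek; how deep differs each time and cannot be seen. The crank draws it to the puller's -y; its toothed rack comes out behind the gearbox by up to 170 mm, below 60 mm height.
- rack: The toothed steel rack with the pin on it, moved along the puller's y by the crank. Its origin lies at the puller's origin at the start and moves to the puller's -y, 10 mm per rad of the crank; it does not show where the hidden end of the pin is.
- crank_axis (a point): Point on the crank's upright axis, 120 mm above the bench (the height of the knob's middle). The crank arm starts in any direction.
- knob_mid (a point): Middle of the crank's black upright knob, 120 mm above the bench: a cylinder 22 mm across, from 92 to 140 mm above the bench, that spins freely on its spindle, 55 mm from the crank's axis. Crank arm and hub below it end 94 mm above the bench.
- spindle (a joint): The dark slider (26 x 24 x 12 mm) on the crank arm that carries the knob: it slides along the arm on a spring of 6 N/mm. 0 m as found (knob 55 mm from the axis), positive away from the crank's axis. A side load shows here; more than 4 mm either way is forcing the crank.
- crank (a joint): Turn of the crank in rad, 0 at the start (a stop), growing clockwise seen from above; 10 mm of pin travel per rad. While the pin is seized the knob resists with about 5 to 9 N along its path; somewhere between 4.5 and 11.5 rad the pin leaves the seized bush at the guide's end and only about 2 N are left. The crank stays where it is left.
- telltale (a joint): Steel button, 14 mm across, on top of the guide near its end. About 0 m (10 mm proud) while the pin is under it; it drops in by up to 7 mm when the pin is drawn about 15 mm (1.5 rad of the crank) past the release, which is too far; over 3 mm counts as dropped.
- block_mid (a point): Centre, half-way up, of the loose aluminium pivot block on the base plate: 36 (x) x 40 (y) x 52 mm tall, 0.3 to 0.5 kg. Its x axis runs across the puller; its two faces across x are free for a grasp from above, those across y stand 3 mm from guide and cheek. A 15 mm square bore runs through it along y. It can be lifted only when the pin is out.
- tray: Black open parts tray, 160 x 160 mm, 25 mm high, walls and floor 4 mm, fixed to the bench. Origin under its centre on the bench, sides along its x and y.
- bearing: Steel bearing ring, 48 mm across, 14 mm high, bystander; origin under its centre.
- socket: Steel socket, 30 mm across, 38 mm high, bystander; origin under its centre.
- hammer: Hammer lying on the bench, bystander.
- oil: Bottle of oil, 60 mm across, 130 mm high, bystander; origin under its centre.
Things that resemble listed ones, but are neither listed nor needed, are in the scene too. What is shaped like the part that bears block_mid but brown or purple is not meant.

How it is judged:
On the way, in this order (a step that is already met when the one before it is completed fails the run):
1. the crank has been turned and the block has stayed in place (value of joint crank above 4 rad and distance of block_mid from where it was at the start of the episode below 0.01 m), for 0.1 s.
2. the freed block is lifted out of the puller (z of block_mid in the frame of puller above 0.09 m), for 0.1 s.
At the end, for the whole second after the job is handed in: The block stands upright (within 0.1 rad) on the tray's floor, its centre within 60 mm of the tray's centre along both sides, released and at rest; the tell-tale button is still up (x of block_mid in the frame of tray between -0.06 and 0.06 m and y of block_mid in the frame of tray between -0.06 and 0.06 m and z of block_mid in the frame of tray below 0.035 m and angle between block_mid's own z axis and vertical below 0.1 rad and distance of block_mid from where it was at the start of the episode above 0.1 m and value of joint telltale below 0.003 m and linear speed of block below 0.02 m/s); the robot touches nothing.
It fails at once if the crank was turned on too far after it went light: the tell-tale button dropped (value of joint telltale above 0.003 m).
It fails at once if the crank was forced sideways: the knob's sprung spindle was pushed or pulled more than 4 mm (24 N) along the arm (value of joint spindle above 0.004 m or value of joint spindle below -0.004 m).
It fails at once if the block was wrenched against the pin with more than 25 N (contact force between block and rack above 25 N).
It fails at once if the block was dropped (contact force between the fingers and block below 0.1 N and linear speed of block above 0.7 m/s).
It fails at once if a bystander was disturbed (distance of any of bearing, socket, hammer, oil from where it was at the start of the episode above 0.03 m).
It also fails if it takes over 72 s, if anything falls off the work surface, if the arm or the gripper's body presses on something with over 40 N, if the wrist force passes 120 N, or if a joint passes its speed limit or range.

## Robot

A 6-joint arm with a two-finger parallel gripper is mounted at the origin on the work surface. World frame = base frame: x ahead of the robot, y to its left, z up, the work surface at z = 0. Lengths are in m, angles in rad, forces in N, time in s.
With the tool pointing down it reaches from about 0.275 to 0.725 m from the base axis. Payload 5.6 kg.
Tool frame: the origin (TCP) lies midway between the tips of the shut fingers; the grasp point (between the pads) lies 19 mm behind it; z points along the fingers, y is the line along which they close (so a half turn about z gives the same grasp; the last joint's range is limited). The gripper opens to 85 mm and grips with 20 to 120 N. Pads are 22 mm wide; open, the fingers measure 114 mm over their backs; the gripper's body (76 mm by 85 mm) begins 54 mm behind the grasp point. The pads swing forward as they close: fully open they stand 13 mm farther back than shut.
Start: joints at [1.449, 0.255, 0.108, 0, -1.424, -0.285], TCP at [0.218, 0.505, 0.231] pointing down, gripper open.
Joint ranges: [-2.95, 2.95], [-1.21, 1.97], [-1.09, 1.5], [-2.87, 1.71], [-2.94, -0.07], [-3.05, 3.05]. Speed limits (rad/s): [2.57, 2.57, 3.14, 3.14, 3.14, 3.14].

## Interface

Orientations are given as a unit quaternion [x, y, z, w].
In Python, from rig import robot, cams gives the robot as it stands.
- The arm moves only by the tool drive_tool, never from a script. Its argument "steps" is text: rows parted by semicolons, each of 5 numbers parted by spaces: the opening in per cent of the stroke, from 0 (shut) to 100 (fully open), then the shift along the world's x, y, z in units of 40 mm (1.0 is 40 mm), then the turn about the world's z in units of 5 degrees (1.0 is 5 degrees). In form: hand x y z roll; .... A call has 1 to 8 rows; each row shifts and turns the commanded pose from where the row before left it; what a row does not reach is not made up. A row lasts 1/12 s, in which the tool goes at most 41.7 mm and 7.16 degrees, less where a joint would pass 70% of its speed; a pose out of reach is approached as far as the arm can. A call is refused whole if a number of a shift passes 1 or a number of a turn 1, either way. A call with a gripper value outside its range is refused whole. The fingers move at their own pace and stop on an object; "grip_force" is the grip in N (left out, the last holds). Time passes only in rows, so rows that do not move let the fingers close. It gives the time, the measured TCP pose, the force, the opening and the grip force at its end, in the units of the state.
- robot.get_state(): the state, without advancing time (a new reading comes with each control period).
- cams.snapshot(name): name is "side" or "top" or "wrist"; returns a dict with "color" (384x512x3 uint8, red, green, blue), "fx", "fy", "cx", "cy" (pixels), "world_to_cam" (4x4, takes a point from world to camera coordinates). Camera axes: x right, y down, z forward; pixel columns grow to the right and rows downward; lengths in m; the calibration is good to about 2 mm. A picture is of the moment at which its call begins. There is no depth.
- robot.hand_in(): hands the job in; it is judged then, once.
The state is a dict: "time": time; "qpos": joint angles; "joint_vel": joint speeds; "joint_efforts": joint torques, N m; "tool_pos": TCP position; "tool_rot": TCP orientation; "force": force on the tool from outside, world axes, zero at the start; "moment": the same for the moment, N m; "opening": finger opening in m; "grasp_force": force on a finger pad.
Only numpy, scipy, OpenCV 4.12 (cv2) and the standard library are available. Lean on these libraries where they do the work, as an engineer would, in place of code of your own. Each camera call takes 0.05 s, during which the arm holds its last target. There are 200 camera calls.

## Working session

There is one attempt and no reset: what is moved stays moved. The work goes in short steps, Python scripts to look and compute and a tool call to move; the robot and the scene stay as the last step left them, time stands still between calls to the robot, and variables do not carry over. Pictures are saved under pics/ and viewed, at most 10 in all, crops included, and the job is handed in when it is done.

Besides the shell and the picture viewer there is one more tool, called after "Call:" as name(argument=value, ...) on one line, values as JSON. drive_tool: Moves the arm, as the interface text tells. Its arguments: {"type":"object","properties":{"steps":{"type":"string"},"grip_force":{"type":"number"}},"required":["steps"]}

```bash
mkdir -p pics; ls; cat > h.py <<'E'
import numpy as np, cv2
from rig import robot, cams
def snap(n,f):
    s=cams.snapshot(n); cv2.imwrite('pics/'+f+'.png',cv2.cvtColor(s['color'],cv2.COLOR_RGB2BGR)); np.savez('pics/'+f+'.npz',**s); return s
def ray(s,u,v):
    T=np.array(s['world_to_cam']);R=T[:3,:3];o=-R.T@T[:3,3]
    return o,R.T@np.array([(u-s['cx'])/s['fx'],(v-s['cy'])/s['fy'],1.])
def onz(s,u,v,z):
    o,d=ray(s,u,v); return o+d*(z-o[2])/d[2]
def proj(s,p):
    T=np.array(s['world_to_cam']);c=T[:3,:3]@np.array(p)+T[:3,3]
    return np.array([s['fx']*c[0]/c[2]+s['cx'],s['fy']*c[1]/c[2]+s['cy']])
E
python3 - <<'E'
from h import *
a=[snap(n,n+'0') for n in('top','side')]
i=np.hstack([cv2.imread('pics/top0.png'),cv2.imread('pics/side0.png')])
for s in a: print(ray(s,256,192), s['fx'])
print(robot.get_state())
E
```

```text
pics
(array([0.38902294, 0.04792822, 1.2377621 ]), array([ 0.15533649,  0.00159705, -0.98794925])) 425.96149653166367
(array([ 0.13189654, -0.50835508,  0.88873669]), array([ 0.43058825,  0.50599055, -0.74752725])) 427.35060935611995
{'time': 0.1, 'qpos': array([ 1.44860167e+00,  2.55710636e-01,  1.07153344e-01, -4.10403583e-04,
       -1.42390751e+00, -2.84604099e-01]), 'joint_vel': array([ 0.00352289, -0.0013575 ,  0.00396187,  0.0022589 ,  0.00090071,
       -0.00057914]), 'joint_efforts': array([-2.35312589e-03, -3.87610888e+01,  2.38473809e+01,  5.37797660e+00,
       -3.80740312e-03, -2.01567723e-06]), 'tool_pos': array([0.21739704, 0.50473901, 0.23048368]), 'tool_rot': array([ 9.79379101e-01, -2.02029301e-01, -1.34628334e-04,  8.47953797e-04]), 'force': array([-0.17251382,  0.22083909, -0.83029988]), 'moment': array([ 0.03939503,  0.02947106, -0.02019522]), 'grasp_force': 0.0, 'opening': 0.085191498491029}
```

View pics/top0.png

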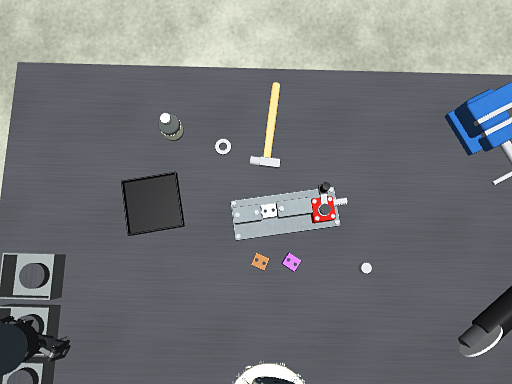

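View pics/side0.png

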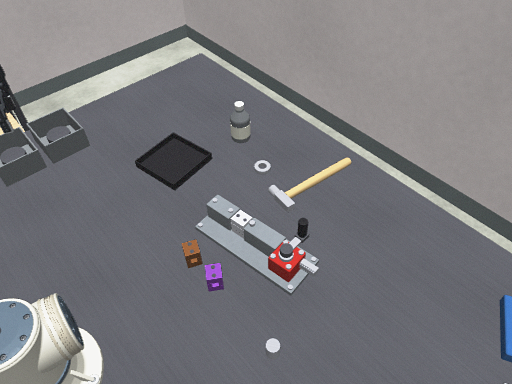

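The top view shows the puller with its red gearbox at about (323,209), the black knob at (325,187), the block at (269,210) and the tray at (153,204). The side view agrees: knob at (303,228), block at (241,220). I'll enlarge both to measure them.

```bash
python3 - <<'E'
from h import *
t=cv2.imread('pics/top0.png')[175:250,220:350]; s=cv2.imread('pics/side0.png')[185:300,185:325]
t=cv2.resize(t,None,fx=6,fy=6,interpolation=3)[:300*2]; s=cv2.resize(s,None,fx=4,fy=4,interpolation=3)
cv2.imwrite('pics/t1.png',t)
T=np.load('pics/top0.npz');S=np.load('pics/side0.npz')
# tray corners
g=cv2.cvtColor(T['color'],cv2.COLOR_RGB2GRAY); m=((g<38)).astype(np.uint8); m[:, :100]=0; m[:,200:]=0; m[:160]=0;m[245:]=0
m=cv2.morphologyEx(m,cv2.MORPH_CLOSE,np.ones((5,5)))
c=max(cv2.findContours(m,0,2)[0],key=cv2.contourArea); r=cv2.minAreaRect(c); print(r)
b=cv2.boxPoints(r); P=np.array([onz(T,*q,.015) for q in b]); print(P, np.linalg.norm(np.diff(P,axis=0),axis=1), P.mean(0))
# knob black blob / red gearbox
def blob(D,mask,roi,n):
    k=np.zeros_like(mask);x0,x1,y0,y1=roi;k[y0:y1,x0:x1]=mask[y0:y1,x0:x1]
    c=max(cv2.findContours(k,0,2)[0],key=cv2.contourArea);print(n,cv2.minAreaRect(c),cv2.contourArea(c))
for D,n,kr,rr in((T,'top',(310,340,178,197),(305,345,190,225)),(S,'side',(294,312,215,242),(260,320,230,285))):
    C=D['color'].astype(int); g=C.max(2)
    blob(D,(g<35).astype(np.uint8),kr,n+' knob')
    blob(D,((C[...,0]>110)&(C[...,1]<70)).astype(np.uint8),rr,n+' red')
E
```

```text
((152.1351318359375, 203.81082153320312), (54.580467224121094, 57.86844253540039), 80.53767395019531)
[[0.60116949 0.449509   0.015     ]
 [0.63388358 0.28496576 0.015     ]
 [0.47738593 0.25019156 0.015     ]
 [0.44602042 0.41141413 0.015     ]] [0.16776379 0.16031456 0.16424528] [0.53961485 0.34902011 0.015     ]
top knob ((322.2682800292969, 189.0853729248047), (6.715472221374512, 4.685213088989258), 51.34019470214844) 17.0
top red ((322.8899841308594, 208.72998046875), (23.193105697631836, 21.637468338012695), 81.8698959350586) 194.0
side knob ((302.0, 230.0), (12.0, 8.0), 90.0) 74.0
side red ((286.7307434082031, 255.65383911132812), (28.56705665588379, 25.238859176635742), 33.690067291259766) 269.0
```

View pics/t1.png

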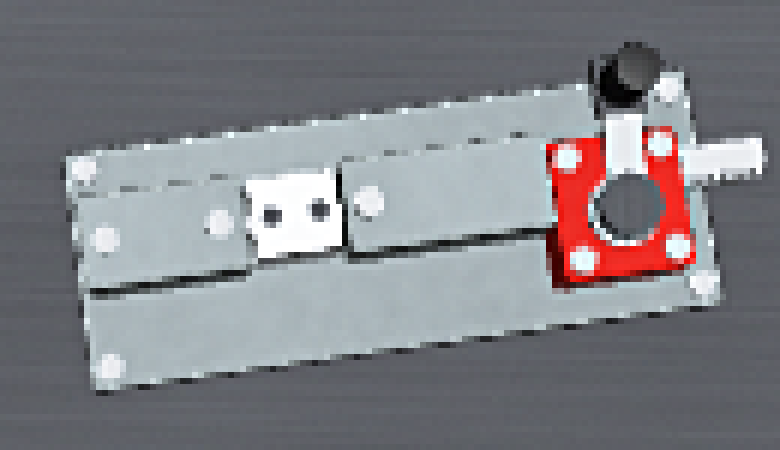

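```bash
python3 - <<'E'
from h import *
T=np.load('pics/top0.npz');S=np.load('pics/side0.npz')
px=lambda u,v:((u+.5)/6-.5+220,(v+.5)/6-.5+175)
loc=np.array([[70,255],[-45,255],[-45,-50],[70,-50]])/1e3
W=np.array([onz(T,*px(*q),.014)[:2] for q in((67,157),(95,390),(718,302),(688,68))])
print(W,np.linalg.norm(W-np.roll(W,1,0),axis=1))
a=loc-loc.mean(0);b=W-W.mean(0);th=np.arctan2((a[:,0]*b[:,1]-a[:,1]*b[:,0]).sum(),(a*b).sum())
R=np.array([[np.cos(th),-np.sin(th)],[np.sin(th),np.cos(th)]]);o=W.mean(0)-R@loc.mean(0)
print('th',np.degrees(th),'o',o,'res',W-(loc@R.T+o))
print('block',R@[.02,.15]+o,'meas',onz(T,*px(294,216),.066),'gb',R@[.02,0]+o)
k=onz(T,*px(638,68),.140)[:2];h=onz(T,*px(629,207),.094)[:2];print('knob',k,'hub',h,'d',np.linalg.norm(k-o),np.linalg.norm(k-h), np.degrees(np.arctan2(*(k-o)[::-1])))
print('side proj knob',proj(S,[*k,.12]),'blk',proj(S,[*(R@[.02,.15]+o),.066]),'org',proj(S,[*o,.094]))
E
```

```text
[[ 0.55383562  0.12236133]
 [ 0.44249938  0.10500301]
 [ 0.49214721 -0.19163363]
 [ 0.60547628 -0.17779795]] [0.30456912 0.11268128 0.3007627  0.1141705 ]
th 9.418624272854666 o [ 0.52793192 -0.13868059] res [[-0.00142273 -0.00197569]
 [ 0.00069071 -0.00051465]
 [ 0.00042632  0.00373701]
 [ 0.0003057  -0.00124667]]
block [0.5231153  0.01257019] meas [0.52221182 0.01368617 0.066     ] gb [ 0.5476623  -0.13540766]
knob [ 0.58260726 -0.13274599] hub [ 0.52709527 -0.13617775] d 0.05499647646964003 0.05561796169377511 6.194783872280631
side proj knob [301.44954413 225.92187747] blk [240.43503976 217.14254123] org [285.36125868 247.84644731]
```

Call:
drive_tool(steps="100 0.45 -0.8 0 -0.6; 100 0.45 -0.8 0 -0.6; 100 0.45 -0.8 0 -0.6; 100 0.45 -0.8 0 -0.6; 100 0.45 -0.8 0 -0.6; 100 0.45 -0.8 0 -0.6; 100 0.45 -0.8 0 -0.6; 100 0.45 -0.8 0 -0.6", grip_force=50)

```text
time: 0.77
tool_pos: [0.3618, 0.2473, 0.2311]
tool_rot: [0.916, -0.402, -0.0, 0.0]
force: [0.3, -0.3, 0.9]
opening: 0.0854
grasp_force: 0.0
```

Call:
drive_tool(steps="100 0.45 -0.8 0 -0.6; 100 0.45 -0.8 0 -0.6; 100 0.45 -0.8 0 -0.6; 100 0.45 -0.8 0 -0.6; 100 0.45 -0.8 0 -0.6; 100 0.45 -0.8 0 -0.6; 100 0.45 -0.8 0 -0.6; 100 0.45 -0.8 0 -0.6")

```text
time: 1.43
tool_pos: [0.5059, -0.0087, 0.231]
tool_rot: [0.812, -0.584, -0.0, 0.0]
force: [0.6, 0.8, 1.0]
opening: 0.0856
grasp_force: 0.0
```

Call:
drive_tool(steps="100 0.3 -0.8 0 -0.6; 100 0.3 -0.8 0 -0.6; 100 0.3 -0.8 0 -0.6; 100 0.3 -0.4 0 -0.1; 100 0 0 0 0; 100 0 0 0 0")

```text
time: 1.93
tool_pos: [0.5535, -0.1197, 0.2301]
tool_rot: [0.761, -0.649, -0.001, 0.001]
force: [0.0, 0.2, -0.5]
opening: 0.0853
grasp_force: 0.0
```

```bash
python3 - <<'E'
from h import *
w=snap('wrist','w1'); s=robot.get_state(); print(s['tool_pos'],s['tool_rot'],s['force'],s['qpos'])
i=cv2.imread('pics/w1.png')
for n,p in dict(knob=[.5826,-.1327,.14],hub=[.5275,-.137,.094],block=[.5231,.0126,.066]).items():
    q=proj(w,p);print(n,q)
    cv2.drawMarker(i,tuple(int(x) for x in q),(0,255,0),0,12)
cv2.imwrite('pics/w1m.png',i)
E
```

```text
[ 0.55328008 -0.11890431  0.23057632] [ 7.61292811e-01 -6.48407848e-01 -6.46879122e-04  3.15217258e-04] [-0.2736777   0.6180438   0.16360321] [ 6.43511236e-02  2.88091781e-01  1.51198239e-01 -4.51963887e-04
 -1.43527054e+00  9.55237516e-02]
knob [220.07224357 174.2932402 ]
hub [293.04346452 166.7053909 ]
block [267.36239911 303.23807231]
```

View pics/w1m.png

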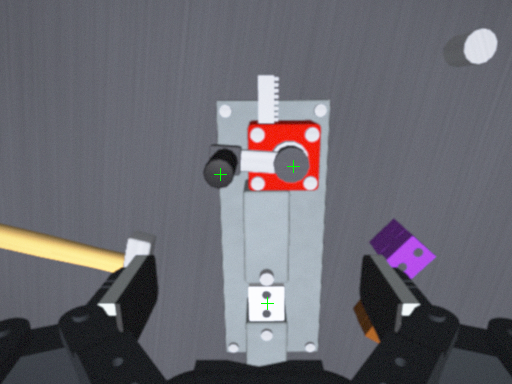

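The wrist view shows my estimates landing within about 3 px of the hub (291,164), knob top (220,173) and block (267,303). I'll refine hub, knob and plate from this image.

```bash
python3 - <<'E'
from h import *
w=np.load('pics/w1.npz'); C=w['color'].astype(int); mx=C.max(2); print('fx',w['fx'])
# hub circle & knob top circle
g=cv2.cvtColor(w['color'],cv2.COLOR_RGB2GRAY)
for n,(x0,x1,y0,y1),lo,hi,z in(('hub',(268,318,140,188),40,100,.094),('knob',(196,245,150,195),25,70,.14)):
    k=np.zeros_like(g); sat=mx-C.min(2); k[y0:y1,x0:x1]=((g>lo)&(g<hi)&(sat<25))[y0:y1,x0:x1]
    k=cv2.morphologyEx(k,cv2.MORPH_OPEN,np.ones((5,5)))
    c=max(cv2.findContours(k,0,2)[0],key=cv2.contourArea);(u,v),r=cv2.minEnclosingCircle(c);print(n,u,v,r,cv2.contourArea(c),onz(w,u,v,z), 'edge',np.linalg.norm(onz(w,u+r,v,z)-onz(w,u,v,z)))
# block top white
k=((C.min(2)>215)).astype(np.uint8);k[:280]=0;k[325:]=0;k[:,:245]=0;k[:,290:]=0
c=max(cv2.findContours(k,0,2)[0],key=cv2.contourArea);r=cv2.minAreaRect(c);b=cv2.boxPoints(r)
P=np.array([onz(w,*q,.066) for q in b]);print('block',r,P.mean(0),np.linalg.norm(np.diff(P,axis=0),axis=1),np.degrees(np.arctan2(*(P[1]-P[0])[1::-1])))
Q=[onz(w,u,v,.014) for u,v in((218,100),(330,99),(226,352),(317,352))];print(np.array(Q))
for a,b in((0,2),(1,3)): d=Q[b]-Q[a];print('edge ang',np.degrees(np.arctan2(d[1],d[0])),np.linalg.norm(d))
print(g[170,190:250:3],g[164,262:325:3])
E
```

```text
fx 345.59012852977474Traceback (most recent call last):
  File "<stdin>", line 8, in <module>
ValueError: max() iterable argument is empty
```

```bash
python3 - <<'E'
from h import *
w=np.load('pics/w1.npz'); C=w['color'].astype(int); mx=C.max(2)
g=cv2.cvtColor(w['color'],cv2.COLOR_RGB2GRAY)
print(g[172,190:250:3],g[164,262:325:3])
k=((C.min(2)>215)).astype(np.uint8);k[:280]=0;k[325:]=0;k[:,:245]=0;k[:,290:]=0
c=max(cv2.findContours(k,0,2)[0],key=cv2.contourArea);r=cv2.minAreaRect(c);b=cv2.boxPoints(r)
P=np.array([onz(w,*q,.066) for q in b]);print('block',r,P.mean(0),np.linalg.norm(np.diff(P,axis=0),axis=1),np.degrees(np.arctan2(*(P[1]-P[0])[1::-1])))
Q=[onz(w,u,v,.014) for u,v in((218,100),(330,99),(226,352),(317,352))];print(np.array(Q))
for a,b in((0,2),(1,3)): d=Q[b]-Q[a];print('edge ang',np.degrees(np.arctan2(d[1],d[0])),np.linalg.norm(d))
z=cv2.resize(w['color'][130:205,185:335],None,fx=5,fy=5,interpolation=3)
z=cv2.convertScaleAbs(z,alpha=1.6,beta=20)
cv2.imwrite('pics/w1z.png',z[...,::-1])
E
```

```text
[108 108 112 110  95  63  70  69  73  75  78  75  74  76  56  82  98 158
 172 163] [232 232 233 231 120 111 106 109 110 108 111 109 106 110 108 106 100  94
  89 139 178]
block ((265.5, 303.5), (33.0, 35.0), 90.0) [0.52488087 0.01350924 0.066     ] [0.03529763 0.03900118 0.03643679] -170.97570565974584
[[ 0.60353279 -0.17657269  0.014     ]
 [ 0.49293795 -0.19523183  0.014     ]
 [ 0.55557262  0.12486987  0.014     ]
 [ 0.44261458  0.10698204  0.014     ]]
edge ang 99.04011275647846 0.3052340009214177
edge ang 99.45391013715019 0.3063750426284378
```

View pics/w1z.png

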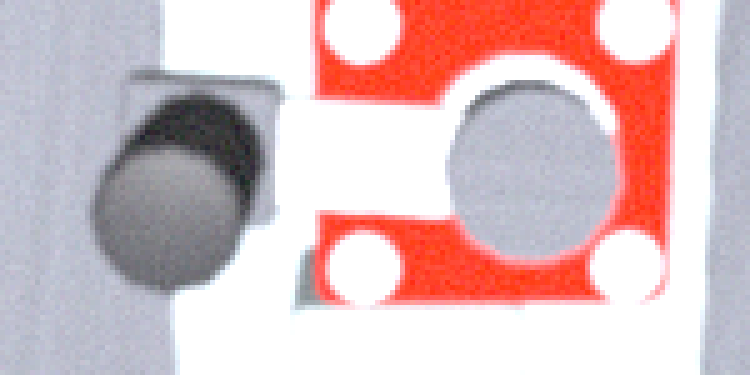

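```bash
python3 - <<'E'
from h import *
w=np.load('pics/w1.npz')
k=onz(w,218.4,173.6,.14);h=onz(w,292,165,.094);o=np.array([.5278,-.1382])
print(k,h,k[:2]-h[:2],np.linalg.norm((k-h)[:2]),np.linalg.norm(k[:2]-o))
E
```

```text
[ 0.58380295 -0.13300557  0.14      ] [ 0.52861303 -0.13826811  0.094     ] [0.05518991 0.00526255] 0.055440247302735585 0.0562433310721667
```

Call:
drive_tool(steps="100 0.37 -0.18 0 0; 100 0.37 -0.17 0 0; 100 0 0 -0.7 0; 100 0 0 -0.7 0; 100 0 0 -0.7 0; 100 0 0 -0.7 0; 100 0 0 -0.44 0; 100 0 0 0 0")

```text
time: 2.65
tool_pos: [0.58, -0.1312, 0.0974]
tool_rot: [0.762, -0.648, -0.004, 0.002]
force: [-0.4, -0.9, 0.1]
opening: 0.0857
grasp_force: 0.0
```

Call:
drive_tool(steps="60 0 0 0 0; 40 0 0 0 0; 30 0 0 0 0; 20 0 0 0 0; 10 0 0 0 0; 0 0 0 0 0; 0 0 0 0 0; 0 0 0 0 0", grip_force=40)

```text
time: 3.32
tool_pos: [0.5838, -0.1329, 0.1027]
tool_rot: [0.762, -0.648, 0.001, -0.001]
force: [-0.4, 1.2, 5.6]
opening: 0.0207
grasp_force: 39.0
```

```bash
cat > path.py <<'E'
import numpy as np,sys
q0=float(sys.argv[1]);st=float(sys.argv[2]);n=int(sys.argv[3]);ph=np.radians(5.3);r=55/40
f=lambda q:np.round(r*np.array([np.cos(ph-q),np.sin(ph-q)]),2)
for c in range(n):
    Q=q0+st*(8*c+np.arange(9)); d=np.diff([f(q) for q in Q],axis=0)
    m=ph-Q[-1]
    print('to %.2f rad; tang(cos,sin)=%.2f %.2f radial=%.2f %.2f'%(Q[-1],np.sin(m),-np.cos(m),np.cos(m),np.sin(m)))
    print('; '.join('0 %.2f %.2f 0 0'%tuple(x+0.) for x in d))
E
python3 path.py 0 0.11 5; python3 path.py 4.4 0.06 8
```

```text
to 0.88 rad; tang(cos,sin)=-0.71 -0.71 radial=0.71 -0.71
0 0.00 -0.15 0 0; 0 -0.01 -0.15 0 0; 0 -0.02 -0.15 0 0; 0 -0.05 -0.15 0 0; 0 -0.06 -0.14 0 0; 0 -0.07 -0.13 0 0; 0 -0.09 -0.12 0 0; 0 -0.10 -0.11 0 0
to 1.76 rad; tang(cos,sin)=-1.00 0.10 radial=-0.10 -1.00
0 -0.11 -0.10 0 0; 0 -0.13 -0.09 0 0; 0 -0.13 -0.08 0 0; 0 -0.14 -0.05 0 0; 0 -0.14 -0.05 0 0; 0 -0.15 -0.02 0 0; 0 -0.15 -0.01 0 0; 0 -0.15 0.00 0 0
to 2.64 rad; tang(cos,sin)=-0.56 0.83 radial=-0.83 -0.56
0 -0.15 0.02 0 0; 0 -0.15 0.04 0 0; 0 -0.14 0.06 0 0; 0 -0.13 0.07 0 0; 0 -0.13 0.08 0 0; 0 -0.11 0.10 0 0; 0 -0.11 0.11 0 0; 0 -0.09 0.12 0 0
to 3.52 rad; tang(cos,sin)=0.28 0.96 radial=-0.96 0.28
0 -0.08 0.13 0 0; 0 -0.06 0.14 0 0; 0 -0.05 0.14 0 0; 0 -0.03 0.15 0 0; 0 -0.01 0.15 0 0; 0 0.00 0.15 0 0; 0 0.02 0.15 0 0; 0 0.03 0.15 0 0
to 4.40 rad; tang(cos,sin)=0.92 0.39 radial=-0.39 0.92
0 0.05 0.14 0 0; 0 0.07 0.14 0 0; 0 0.08 0.12 0 0; 0 0.09 0.12 0 0; 0 0.11 0.11 0 0; 0 0.12 0.10 0 0; 0 0.12 0.08 0 0; 0 0.14 0.06 0 0
to 4.88 rad; tang(cos,sin)=1.00 -0.08 radial=0.08 1.00
0 0.08 0.03 0 0; 0 0.07 0.03 0 0; 0 0.08 0.02 
[... 806 characters left out ...]
08 0 0; 0 -0.02 -0.08 0 0; 0 -0.02 -0.08 0 0; 0 -0.03 -0.08 0 0; 0 -0.03 -0.08 0 0
to 7.28 rad; tang(cos,sin)=-0.79 -0.62 radial=0.62 -0.79
0 -0.03 -0.07 0 0; 0 -0.04 -0.07 0 0; 0 -0.05 -0.07 0 0; 0 -0.05 -0.07 0 0; 0 -0.05 -0.06 0 0; 0 -0.06 -0.06 0 0; 0 -0.06 -0.06 0 0; 0 -0.06 -0.05 0 0
to 7.76 rad; tang(cos,sin)=-0.98 -0.19 radial=0.19 -0.98
0 -0.07 -0.05 0 0; 0 -0.07 -0.04 0 0; 0 -0.07 -0.05 0 0; 0 -0.07 -0.03 0 0; 0 -0.08 -0.03 0 0; 0 -0.08 -0.03 0 0; 0 -0.07 -0.02 0 0; 0 -0.09 -0.02 0 0
to 8.24 rad; tang(cos,sin)=-0.96 0.29 radial=-0.29 -0.96
0 -0.08 -0.01 0 0; 0 -0.08 -0.01 0 0; 0 -0.08 0.00 0 0; 0 -0.08 0.00 0 0; 0 -0.09 0.00 0 0; 0 -0.08 0.02 0 0; 0 -0.08 0.01 0 0; 0 -0.08 0.02 0 0
```

Call:
drive_tool(steps="0 0 -0.15 0 0; 0 -0.01 -0.15 0 0; 0 -0.02 -0.15 0 0; 0 -0.05 -0.15 0 0; 0 -0.06 -0.14 0 0; 0 -0.07 -0.13 0 0; 0 -0.09 -0.12 0 0; 0 -0.10 -0.11 0 0", grip_force=45)

```text
time: 3.98
tool_pos: [0.5704, -0.1746, 0.1028]
tool_rot: [0.762, -0.648, 0.002, -0.004]
force: [7.0, 8.7, 3.0]
opening: 0.0212
grasp_force: 43.8
```

Call:
drive_tool(steps="0 -0.11 -0.10 0 0; 0 -0.13 -0.09 0 0; 0 -0.13 -0.08 0 0; 0 -0.14 -0.05 0 0; 0 -0.14 -0.05 0 0; 0 -0.15 -0.02 0 0; 0 -0.15 -0.01 0 0; 0 -0.15 0 0 0")

```text
time: 4.65
tool_pos: [0.5278, -0.1929, 0.103]
tool_rot: [0.762, -0.648, 0.004, -0.003]
force: [10.0, 0.4, -3.0]
opening: 0.021
grasp_force: 44.0
```

Call:
drive_tool(steps="0 -0.15 0.02 0 0; 0 -0.15 0.04 0 0; 0 -0.14 0.06 0 0; 0 -0.13 0.07 0 0; 0 -0.13 0.08 0 0; 0 -0.11 0.10 0 0; 0 -0.11 0.11 0 0; 0 -0.09 0.12 0 0")

```text
time: 5.32
tool_pos: [0.4853, -0.171, 0.103]
tool_rot: [0.762, -0.648, 0.004, -0.0]
force: [5.4, -9.2, -1.9]
opening: 0.0209
grasp_force: 44.2
```

Call:
drive_tool(steps="0 -0.08 0.13 0 0; 0 -0.06 0.14 0 0; 0 -0.05 0.14 0 0; 0 -0.03 0.15 0 0; 0 -0.01 0.15 0 0; 0 0 0.15 0 0; 0 0.02 0.15 0 0; 0 0.03 0.15 0 0")

```text
time: 5.98
tool_pos: [0.4753, -0.1253, 0.1027]
tool_rot: [0.762, -0.648, 0.002, 0.002]
force: [-1.5, -11.2, 5.2]
opening: 0.0213
grasp_force: 44.9
```

Call:
drive_tool(steps="0 0.05 0.14 0 0; 0 0.07 0.14 0 0; 0 0.08 0.12 0 0; 0 0.09 0.12 0 0; 0 0.11 0.11 0 0; 0 0.12 0.10 0 0; 0 0.12 0.08 0 0; 0 0.14 0.06 0 0")

```text
time: 6.65
tool_pos: [0.5039, -0.0895, 0.1025]
tool_rot: [0.761, -0.648, -0.001, 0.003]
force: [-11.3, -2.5, 14.3]
opening: 0.0209
grasp_force: 46.0
```

Call:
drive_tool(steps="0 0.08 0.03 0 0; 0 0.07 0.03 0 0; 0 0.08 0.02 0 0; 0 0.08 0.02 0 0; 0 0.09 0.01 0 0; 0 0.08 0.00 0 0; 0 0.08 0.00 0 0; 0 0.08 0.00 0 0")

```text
time: 7.32
tool_pos: [0.5298, -0.0836, 0.1025]
tool_rot: [0.761, -0.648, -0.002, 0.002]
force: [-10.2, 3.0, 13.8]
opening: 0.021
grasp_force: 46.0
```

Call:
drive_tool(steps="0 0.09 -0.01 0 0; 0 0.08 -0.01 0 0; 0 0.08 -0.02 0 0; 0 0.08 -0.02 0 0; 0 0.07 -0.03 0 0; 0 0.08 -0.03 0 0; 0 0.07 -0.04 0 0; 0 0.07 -0.04 0 0")

```text
time: 7.98
tool_pos: [0.5555, -0.0903, 0.1026]
tool_rot: [0.762, -0.648, -0.002, 0.0]
force: [-8.6, 7.0, 13.4]
opening: 0.0209
grasp_force: 45.9
```

Call:
drive_tool(steps="0 0.07 -0.05 0 0; 0 0.07 -0.05 0 0; 0 0.06 -0.05 0 0; 0 0.06 -0.06 0 0; 0 0.06 -0.06 0 0; 0 0.05 -0.06 0 0; 0 0.05 -0.07 0 0; 0 0.04 -0.07 0 0")

```text
time: 8.65
tool_pos: [0.575, -0.1083, 0.1026]
tool_rot: [0.762, -0.648, -0.001, -0.001]
force: [-6.1, 9.4, 10.4]
opening: 0.0207
grasp_force: 45.8
```

Call:
drive_tool(steps="0 0.04 -0.07 0 0; 0 0.04 -0.07 0 0; 0 0.03 -0.08 0 0; 0 0.03 -0.08 0 0; 0 0.02 -0.08 0 0; 0 0.01 -0.08 0 0; 0 0.02 -0.08 0 0; 0 0 -0.08 0 0")

```text
time: 9.32
tool_pos: [0.5838, -0.1325, 0.1027]
tool_rot: [0.762, -0.648, -0.0, -0.002]
force: [-2.7, 10.2, 9.3]
opening: 0.021
grasp_force: 45.5
```

Call:
drive_tool(steps="0 0 -0.09 0 0; 0 0 -0.08 0 0; 0 -0.01 -0.08 0 0; 0 -0.01 -0.08 0 0; 0 -0.02 -0.08 0 0; 0 -0.02 -0.08 0 0; 0 -0.03 -0.08 0 0; 0 -0.03 -0.08 0 0")

```text
time: 9.98
tool_pos: [0.5805, -0.1582, 0.1028]
tool_rot: [0.762, -0.648, 0.001, -0.003]
force: [3.0, 10.3, 6.1]
opening: 0.0213
grasp_force: 45.1
```

Call:
drive_tool(steps="0 -0.03 -0.07 0 0; 0 -0.04 -0.07 0 0; 0 -0.05 -0.07 0 0; 0 -0.05 -0.07 0 0; 0 -0.05 -0.06 0 0; 0 -0.06 -0.06 0 0; 0 -0.06 -0.06 0 0; 0 -0.06 -0.05 0 0")

```text
time: 10.65
tool_pos: [0.5633, -0.1815, 0.1027]
tool_rot: [0.762, -0.648, 0.001, -0.001]
force: [0.6, 1.4, 5.6]
opening: 0.0212
grasp_force: 45.0
```

Call:
drive_tool(steps="20 0 0 0 0; 30 0 0 0 0; 40 0 0 0 0; 60 0 0 0 0; 80 0 0 0 0; 100 0 0 0 0; 100 0 0 0.3 0; 100 0 0 0.7 0")

```text
time: 11.32
tool_pos: [0.5598, -0.1806, 0.1379]
tool_rot: [0.761, -0.648, -0.004, 0.002]
force: [-0.2, 0.8, -1.7]
opening: 0.0853
grasp_force: 0.0
```

Call:
drive_tool(steps="100 0 0 0.8 0; 100 0 0 0.8 0; 100 -0.3 0.8 0 0; 100 -0.2 0.8 0 0; 100 -0.2 0.8 0 0; 100 -0.2 0.8 0 0; 100 0 0 0 0; 100 0 0 0 0")

```text
time: 11.98
tool_pos: [0.5261, -0.0519, 0.206]
tool_rot: [0.762, -0.647, 0.0, -0.0]
force: [0.3, 0.0, 0.2]
opening: 0.0853
grasp_force: 0.0
```

```bash
python3 - <<'E'
from h import *
w=snap('wrist','w2'); s=robot.get_state(); print(s['tool_pos'],s['tool_rot'],s['force'])
i=cv2.imread('pics/w2.png')
q=proj(w,[.5234,.0131,.066]);print(q);cv2.drawMarker(i,tuple(int(x) for x in q),(0,255,0),0,12)
cv2.imwrite('pics/w2m.png',i)
E
```

```text
[ 0.52633587 -0.05288712  0.20579988] [ 7.61992107e-01 -6.47586301e-01  9.84361060e-05  4.93133333e-05] [ 0.24774268 -0.87628803  0.19785428]
[250.11976119 250.74508889]
```

View pics/w2m.png

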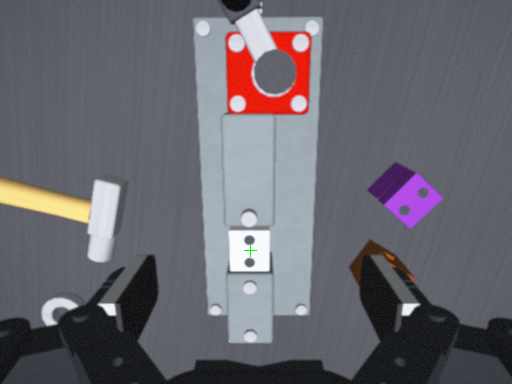

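The block is centred at (250,250), right on my estimate. The tell-tale is still up at (249,218).

Call:
drive_tool(steps="100 -0.07 0.8 0 0; 100 0 0.85 0 0; 100 0 0 -0.8 0; 100 0 0 -0.8 0; 100 0 0 -0.8 0; 100 0 0 -0.5 0; 100 0 0 0 0; 100 0 0 0 0")

```text
time: 12.7
tool_pos: [0.5235, 0.0115, 0.0892]
tool_rot: [0.761, -0.649, -0.0, 0.001]
force: [0.5, -0.2, 1.4]
opening: 0.0853
grasp_force: 0.0
```

Call:
drive_tool(steps="100 0 0 -0.5 0; 100 0 0 -0.5 0; 100 0 0 -0.5 0; 100 0 0 0 0; 100 0 0 0 0")

```text
time: 13.12
tool_pos: [0.5246, 0.0123, 0.031]
tool_rot: [0.761, -0.648, 0.001, -0.0]
force: [0.0, 1.0, 1.2]
opening: 0.0852
grasp_force: 0.0
```

Call:
drive_tool(steps="70 0 0 0 0; 60 0 0 0 0; 50 0 0 0 0; 45 0 0 0 0; 40 0 0 0 0; 30 0 0 0 0; 20 0 0 0 0; 20 0 0 0 0", grip_force=30)

```text
time: 13.78
tool_pos: [0.5242, 0.0128, 0.0307]
tool_rot: [0.762, -0.648, 0.001, -0.001]
force: [-1.9, 0.4, 5.7]
opening: 0.0361
grasp_force: 31.4
```

Call:
drive_tool(steps="20 0 0 0 0; 20 0 0 0 0; 20 0 0 0.1 0; 20 0 0 0.1 0", grip_force=45)

```text
time: 14.12
tool_pos: [0.5224, 0.0126, 0.037]
tool_rot: [0.761, -0.648, -0.001, 0.001]
force: [-0.4, 0.2, -4.9]
opening: 0.0353
grasp_force: 45.6
```

Call:
drive_tool(steps="20 0 0 0.3 0; 20 0 0 0.4 0; 20 0 0 0.5 0; 20 0 0 0.5 0; 20 0 0 0.5 0; 20 0 0 0.5 0; 20 0 0 0.4 0; 20 0 0 0.1 0")

```text
time: 14.78
tool_pos: [0.5246, 0.0128, 0.1682]
tool_rot: [0.762, -0.648, 0.001, -0.001]
force: [0.5, -0.0, -4.3]
opening: 0.0356
grasp_force: 45.9
```

Call:
drive_tool(steps="20 0 0.3 0 0; 20 0.05 0.5 0 0; 20 0.05 0.6 0 0; 20 0.05 0.6 0 0; 20 0.05 0.6 0 0; 20 0.05 0.6 0 0; 20 0.05 0.6 0 0; 20 0.05 0.6 0 0")

```text
time: 15.45
tool_pos: [0.5363, 0.1902, 0.1635]
tool_rot: [0.761, -0.648, -0.001, 0.002]
force: [0.3, -0.3, -4.9]
opening: 0.0352
grasp_force: 45.9
```

Call:
drive_tool(steps="20 0.05 0.6 0 0; 20 0 0.6 0 0; 20 0 0.6 0 0; 20 0 0.6 0 0; 20 0 0.6 0 0; 20 0 0.5 0 0; 20 0 0.3 0 0; 20 0 0 0 0")

```text
time: 16.12
tool_pos: [0.5383, 0.3431, 0.1631]
tool_rot: [0.762, -0.647, -0.001, 0.002]
force: [1.1, -0.4, -5.2]
opening: 0.0354
grasp_force: 45.9
```

```bash
python3 - <<'E'
from h import *
w=snap('wrist','w3'); t=snap('top','t3'); s=robot.get_state(); print(s['tool_pos'],s['opening'],s['grasp_force'])
cv2.imwrite('pics/wt3.png',np.vstack([cv2.imread('pics/w3.png'),cv2.resize(cv2.imread('pics/t3.png')[130:280,90:350],None,fx=512/260,fy=1.4)]))
p=s['tool_pos'];print(proj(t,[.54,.349,.004]),proj(w,[.54,.349,.004]))
E
```

```text
[0.53881991 0.34061726 0.16408102] 0.03507505645977583 45.906364571128506
[153.06122875 203.86806529] [255.33799681 181.86412055]
```

View pics/wt3.png

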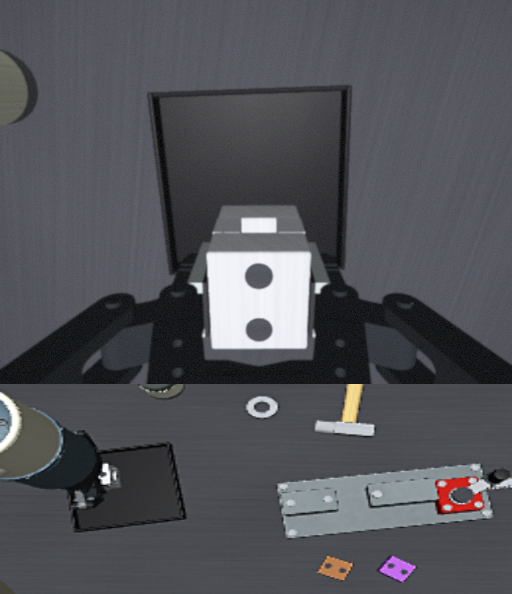

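The wrist view shows the block held squarely. The tray's outer rim corners are at about (149,94), (351,87), (341,272) and (171,274).

```bash
python3 - <<'E'
from h import *
w=np.load('pics/w3.npz')
P=np.array([onz(w,*q,.025) for q in((149,94),(351,87),(341,272),(171,274))]);print(P,np.linalg.norm(P-np.roll(P,1,0),axis=1),P.mean(0))
E
```

```text
[[0.63385622 0.28723373 0.025     ]
 [0.47953659 0.25661805 0.025     ]
 [0.4502959  0.41464689 0.025     ]
 [0.60272458 0.44146735 0.025     ]] [0.15734416 0.15732727 0.16071134 0.15477028] [0.54160332 0.34999151 0.025     ]
```

Call:
drive_tool(steps="20 0.07 0.23 0 0; 20 0 0 -0.4 0; 20 0 0 -0.6 0; 20 0 0 -0.7 0; 20 0 0 -0.7 0; 20 0 0 -0.6 0; 20 0 0 -0.2 0; 20 0 0 0 0")

```text
time: 16.88
tool_pos: [0.5412, 0.3482, 0.035]
tool_rot: [0.761, -0.649, -0.0, 0.003]
force: [-0.8, -0.5, -3.4]
opening: 0.0356
grasp_force: 45.9
```

Call:
drive_tool(steps="20 0 0 0 0; 20 0 0 -0.1 0; 20 0 0 -0.1 0; 20 0 0 -0.05 0; 20 0 0 0 0; 20 0 0 0 0")

```text
time: 17.38
tool_pos: [0.5424, 0.35, 0.0279]
tool_rot: [0.762, -0.648, 0.0, -0.0]
force: [0.0, -0.6, -5.0]
opening: 0.0353
grasp_force: 46.0
```

Call:
drive_tool(steps="20 0 0 -0.05 0; 20 0 0 -0.05 0; 20 0 0 -0.03 0; 20 0 0 -0.02 0; 20 0 0 0 0; 20 0 0 0 0")

```text
time: 17.88
tool_pos: [0.5424, 0.3499, 0.0216]
tool_rot: [0.761, -0.648, 0.0, 0.0]
force: [-0.1, 0.2, -3.9]
opening: 0.0355
grasp_force: 46.0
```

Call:
drive_tool(steps="20 0 0 -0.02 0; 20 0 0 -0.02 0; 20 0 0 0 0; 20 0 0 0 0")

```text
time: 18.22
tool_pos: [0.5426, 0.3501, 0.0208]
tool_rot: [0.762, -0.648, 0.0, -0.0]
force: [-1.8, -1.4, 1.7]
opening: 0.0352
grasp_force: 46.7
```

Call:
drive_tool(steps="45 0 0 0 0; 50 0 0 0 0; 60 0 0 0 0; 75 0 0 0 0; 80 0 0 0 0; 80 0 0 0 0; 80 0 0 0.3 0; 80 0 0 0.6 0")

```text
time: 18.88
tool_pos: [0.5405, 0.3485, 0.0531]
tool_rot: [0.761, -0.648, -0.001, 0.003]
force: [1.1, 0.6, 0.5]
opening: 0.0684
grasp_force: 0.0
```

Call:
drive_tool(steps="80 0 0 0.8 0; 80 0 0 0.8 0; 80 0 0 0.8 0; 80 0 0 0.8 0; 80 -0.5 -0.5 0 0; 80 -0.5 -0.5 0 0; 80 0 0 0 0; 80 0 0 0 0")

```text
time: 19.55
tool_pos: [0.5017, 0.3091, 0.1848]
tool_rot: [0.761, -0.648, -0.0, -0.0]
force: [0.2, 0.5, 0.6]
opening: 0.0684
grasp_force: 0.0
```

```bash
python3 - <<'E'
from h import *
w=snap('wrist','w4'); s=robot.get_state(); print(s['tool_pos'],s['force'],s['opening'])
print(proj(w,[.5426,.35,.056]))
E
```

```text
[0.50238784 0.30978157 0.18458758] [-0.02895446 -0.19206496 -0.01652634] 0.06879943092636218
[203.22324695 223.16881172]
```

View pics/w4.png

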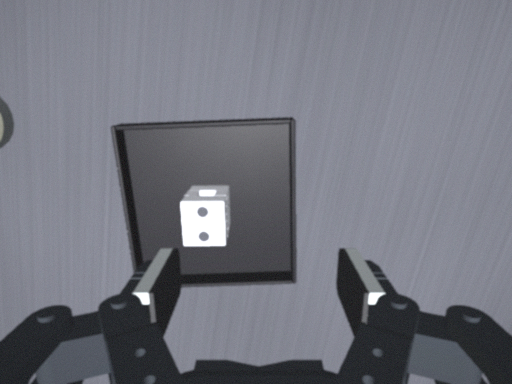

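The block stands upright near the middle of the tray, with its top at (204,223), and the gripper is clear of everything.

```bash
python3 -c "
from rig import robot
print(robot.hand_in())"
```

```text
the job is handed in; nothing more can be done
None
```

I cranked the pin until it went light at about 7.2 rad and stopped there (tell-tale still up when I looked just after), then lifted the block out, set it upright near the tray's centre, and handed in at about 20 s; no verdict was returned.

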